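# Put one bench dog down

## Task

Four aluminium bench dogs stand up out of the dog board on the joiner's bench. With your fingertips, gently push the round-headed one all the way down, so that its head sits on the board, then take your hand away. Leave the other three dogs standing as they are, pull nothing up, and do not disturb the things lying about.

Things in the scene. Friction and masses are not known exactly. Their poses are not given: they have to be found in the camera images.
- dog_board: the dog board: fixed laminated wooden slab, 300 (x) x 320 (y) x 45 mm high, with four dog holes at x = +-75, y = +-85 mm in its frame, one dog in each, which dog is where changes. It stands turned up to 0.35 rad. Origin: centre of its underside, on the bench; z up
- round_dog_seat: the round-headed dog's hole: fixed, origin at the centre of its mouth in the board's top face, 45 mm above the bench, z up. The dog is bare aluminium like the others, a 19 mm pin with a flat head 8 mm thick on a rubber collar. It slides straight up and down, stays where it is left, takes about 6 N to slide
- round_dog_top (a point): centre of the top face of the round dog's head, a flat disc 52 mm across; it starts 28 to 32 mm above the board's top, moves down with the dog, and is 14 mm above it when fully down. Pressed, the head sinks on its collar 1 mm per 5 N (at most 5 mm) and springs back
- round_dog (a joint): how far the round dog's pin is pushed down (m): starts between 0 and 0.004; 0.018 is fully down, a hard stop, the rubber collar under the head resting on the board; negative is pulled up
- square_dog_a_top (a point): centre of the top face of the head of the first dog with a square head, 46 x 46 mm, x and y along the board's; it stands 28 to 32 mm above the board's top, slides in its hole like the round dog and must be left standing
- square_dog_b_top (a point): centre of the top face of the head of the second dog with a square head, 46 x 46 mm, x and y along the board's; it stands 28 to 32 mm above the board's top, slides in its hole like the round dog and must be left standing
- oblong_dog_top (a point): centre of the top face of the head of the dog with a narrow oblong head, 26 x 60 mm, x and y along the board's; it stands 28 to 32 mm above the board's top, slides in its hole like the round dog and must be left standing
- rail: dark wooden rail, 30 x 200 x 22 mm, lying along its y on the dog board between the two rows of dogs; loose. Origin: centre of its underside, z up
- offcut: small plywood offcut, 30 x 60 x 18 mm, lying on the far (+x) margin of the dog board; loose. Origin: centre of its underside, z up
- pencil: flat yellow carpenter's pencil, 14 x 174 x 8 mm, lying along y on the near (-x) margin of the dog board; loose. Origin: centre of its underside, z up
- mdf_box: brown fibreboard box with a square opening in its top, 150 x 150 x 112 mm, on the bench to the right of the dog board; loose. Origin: centre of its underside, z up
- glue: white glue bottle, 60 mm across and 170 mm tall, upright on the bench to the left; loose. Origin: centre of its underside, z up
- screwdriver: screwdriver lying along its x on the bench to the left, within about 35 mm of the bench top; loose. Origin: at its underside, between the ends of the tool, z up
- hammer: hammer lying along its x on the bench to the right, within about 60 mm of the bench top; loose. Origin: at its underside, between the ends of the tool, z up
- try_square: try square lying flat on the bench to the left: wooden stock 120 x 22 x 16 mm along x, steel blade 30 x 155 mm along +y; loose. Origin: centre of the underside of its stock, z up

How it is judged:
By the outcome, as a careful person would: the job done as asked, in the order asked, and still so for the second after the job is handed in, with the robot touching nothing.
It also fails if it takes over 32 s, if anything falls off the work surface, if the arm or the gripper's body presses on something with over 40 N, if the wrist force passes 120 N, or if a joint passes its speed limit or range.

## Robot

A 7-joint arm with a two-finger parallel gripper is mounted at the origin on the work surface. World frame = base frame: x ahead of the robot, y to its left, z up, the work surface at z = 0. Lengths are in m, angles in rad, forces in N, time in s.
With the tool pointing down it reaches from about 0.425 to 1.025 m from the base axis. Payload 3.6 kg.
Tool frame: the origin (TCP) lies where the fingers leave the gripper's body, on its centre line; the fingertips stand 73 mm ahead of it and the grasp point (between the pads) lies 54 mm ahead of it; z points along the fingers, y is the line along which they close (so a half turn about z gives the same grasp; the last joint's range is limited). The gripper opens to 85 mm and grips with 20 to 120 N. Pads are 22 mm wide; open, the fingers measure 114 mm over their backs; the gripper's body (76 mm by 85 mm) begins 54 mm behind the grasp point. The pads swing forward as they close: fully open they stand 13 mm farther back than shut.
Start: joints at [1.014, 0.591, 0.048, 1.609, -0.033, 0.943, -0.034], TCP at [0.324, -0.648, 0.304] pointing down, gripper open.
Joint ranges: [-2.69, 2.69], [-0.47, 2.24], [-1.27, 1.36], [0.19, 2.51], [-1.53, 4.68], [0.08, 2.07], [-3.09, 3.09]. Speed limits (rad/s): [2.57, 2.57, 3.14, 3.14, 3.14, 3.14, 3.14].

## Interface

Orientations are given as a rotation vector (axis times angle).
In Python, from plant import observe, vision, order gives the robot as it stands.
- The arm moves only by the shell command python3 -m creep 'ROWS'. ROWS is JSON, a list of rows, each a list of 5 numbers: the closure, from 0 (fully open) to 1 (shut), then the shift along the world's x, y, z normalised to -1 to 1, where 1 is 300 mm, then the turn about the world's z normalised to -1 to 1, where 1 is 0.5 rad. A call has 1 to 10 rows; each row is the pose to reach, as a shift and turn from the pose commanded when the call began; what a row does not reach only later rows make up. A row lasts 1/8 s, in which the tool goes at most 62.5 mm and 10.7 degrees, less where a joint would pass 70% of its speed; a pose out of reach is approached as far as the arm can. A call with a number of a shift or a turn outside -1 to 1 is refused whole. A call with a gripper value outside its range is refused whole. The fingers move at their own pace and stop on an object; the grip force is fixed at half the most. Time passes only in rows, so rows that repeat a pose let the fingers close. It gives the time, the measured TCP pose, the force, the opening and the grip force at its end, in the units of the state.
- observe(): the state, without advancing time (a new reading comes with each control period).
- vision.camera(name): name is "scene" or "top"; returns a dict with "image" (384x512x3 uint8, blue, green, red), "z_map" (384x512 float32, m along the optical axis (not along the pixel's ray), 0 where there is no reading), "mtx" (3x3 intrinsics, pixels), "extrinsics" (4x4, takes a point from camera to world coordinates). Camera axes: x right, y down, z forward; pixel columns grow to the right and rows downward; lengths in m; the calibration is good to about 2 mm. A picture is of the moment at which its call begins.
- order.job_done(): hands the job in; it is judged then, once.
The state is a dict: "time_s": time; "q": joint angles; "qd": joint speeds; "tau": joint torques, N m; "tcp_pos": TCP position; "tcp_rot": TCP orientation; "wrist_force": force on the tool from outside, world axes, zero at the start; "torque": the same for the moment, N m; "gripper_width": opening from 0.0 (shut) to 1.0 (fully open); "gripper_force": force on a finger pad.
Only numpy, scipy, OpenCV 4.12 (cv2) and the standard library are available. Lean on these libraries where they do the work, as an engineer would, in place of code of your own. Each camera call takes 0.05 s, during which the arm holds its last target. There are 200 camera calls.

## Working session

There is one attempt and no reset: what is moved stays moved. The work goes in short steps, Python scripts to look and compute and a shell command to move; the robot and the scene stay as the last step left them, time stands still between calls to the robot, and variables do not carry over. Pictures are saved under pics/ and viewed, at most 10 in all, crops included, and the job is handed in when it is done.

```bash
mkdir -p pics; cat > h.py <<'E'
import numpy as np, cv2
from plant import observe, vision, order
def cam(n):
    c=vision.camera(n); K=np.array(c["mtx"]);T=np.array(c["extrinsics"]);z=c["z_map"]
    v,u=np.indices(z.shape); p=np.stack([(u-K[0,2])/K[0,0]*z,(v-K[1,2])/K[1,1]*z,z],-1)
    return c["image"],p@T[:3,:3].T+T[:3,3],z,K,T
E
python3 - <<'E'
from h import *
for n in("scene","top"):
    im,P,z,K,T=cam(n); cv2.imwrite(f"pics/{n}0.png",im); np.savez(f"{n}0.npz",im=im,P=P,z=z,K=K,T=T); print(n,T.round(3).tolist(),K.round(1).tolist())
s=observe();print(s["time_s"],s["tcp_pos"],s["tcp_rot"],s["wrist_force"],s["gripper_width"])
E
```

```text
scene [[-0.506, 0.581, -0.638, 1.203], [0.863, 0.332, -0.382, 0.431], [-0.01, -0.743, -0.669, 0.807], [0.0, 0.0, 0.0, 1.0]] [[357.2, 0.0, 255.9], [0.0, 357.2, 188.8], [0.0, 0.0, 1.0]]
top [[0.014, -0.987, 0.163, 0.29], [-1.0, -0.015, -0.009, 0.032], [0.011, -0.163, -0.987, 1.34], [0.0, 0.0, 0.0, 1.0]] [[347.2, 0.0, 255.1], [0.0, 347.2, 191.0], [0.0, 0.0, 1.0]]
0.1 [ 0.32406386 -0.64785124  0.30282904] [-3.05552655e+00 -7.21636331e-01  9.46574883e-04] [ 0.02317363  0.21817811 -0.31652055] 0.9981996015939206
```

View pics/scene0.png

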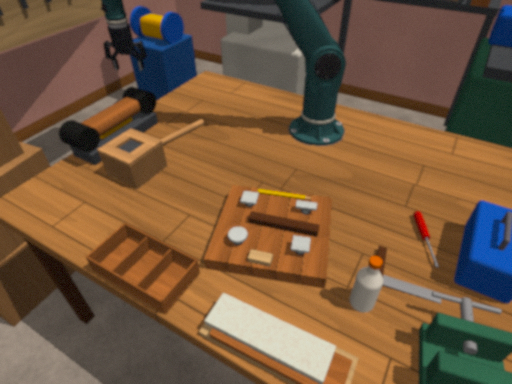

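View pics/top0.png

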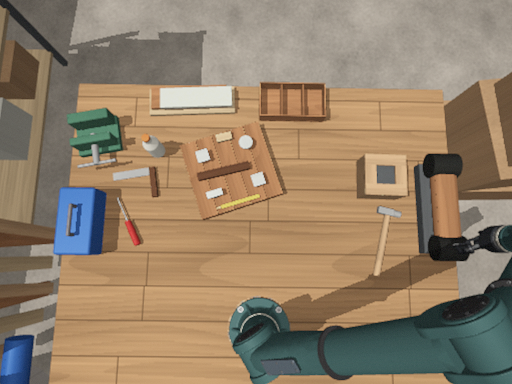

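The round head is at scene (237,235) and top (246,142). It is the far dog on the −y side, and the offcut lies beside it. I'll measure all the heads in both views.

```bash
python3 - <<'E'
import numpy as np, cv2
D={n:np.load(n+"0.npz") for n in("scene","top")}
for n,d in D.items():
    im,P,z=d["im"],d["P"],d["z"]
    hsv=cv2.cvtColor(im,cv2.COLOR_BGR2HSV)
    x,y,h=P[...,0],P[...,1],P[...,2]
    m=(z>0)&(x>.4)&(x<.95)&(y>-.25)&(y<.3)&(h>.04)&(h<.1)&(hsv[...,1]<60)&(hsv[...,2]>150)
    k,l,st,c=cv2.connectedComponentsWithStats(m.astype(np.uint8))
    bd=(z>0)&(x>.4)&(x<.95)&(y>-.25)&(y<.25)&(h>.03)&(h<.055)
    print(n,"board",np.median(h[bd]).round(4),P[bd].mean(0).round(4))
    for i in range(1,k):
        if st[i,4]<25: continue
        q=P[l==i]; t=q[q[:,2]>np.median(q[:,2])-.006]
        b=(t.min(0)+t.max(0))/2
        print(n,c[i].round(1),st[i,4],"mean",t.mean(0).round(4),"mid",b.round(4),"ext",np.ptp(t,0).round(3),"medz",np.median(t[:,2]).round(4))
# triangulate round dog: rays through blob centroids
E
python3 - <<'E'
import cv2,numpy as np
a=cv2.imread('pics/scene0.png')[170:290,190:350];b=cv2.imread('pics/top0.png')[110:230,170:300]
cv2.imwrite('pics/crop0.png',np.hstack([cv2.resize(a,(400,300),interpolation=cv2.INTER_CUBIC),cv2.resize(b,(325,300),interpolation=cv2.INTER_CUBIC)]))
E
```

```text
scene board 0.0466 [0.7169 0.0879 0.0464]
scene [249.3 196.6] 166 mean [0.5452 0.0133 0.0751] mid [0.5462 0.013  0.075 ] ext [0.052 0.053 0.006] medz 0.075
scene [306.1 204.3] 131 mean [0.4907 0.1739 0.0747] mid [0.4907 0.1734 0.0751] ext [0.042 0.059 0.008] medz 0.0748
scene [237.4 233.7] 222 mean [0.6873 0.0624 0.0773] mid [0.6868 0.0618 0.0767] ext [0.049 0.049 0.008] medz 0.0775
scene [300.6 243. ] 239 mean [0.6323 0.2226 0.0778] mid [0.6319 0.2224 0.0775] ext [0.053 0.053 0.007] medz 0.0777
scene [249.  324.5] 2750 mean [0.8795 0.2139 0.0528] mid [0.878  0.2099 0.0525] ext [0.088 0.18  0.009] medz 0.0528
top board 0.0461 [0.6346 0.0874 0.0461]
top [208.3  96.1] 926 mean [0.8787 0.2098 0.053 ] mid [0.8796 0.2097 0.0534] ext [0.089 0.18  0.013] medz 0.0529
top [245.3 141.6] 155 mean [0.6881 0.0595 0.0775] mid [0.6886 0.0596 0.0777] ext [0.051 0.049 0.012] medz 0.0777
top [202.  155.1] 162 mean [0.6329 0.2203 0.0773] mid [0.6334 0.2217 0.0796] ext [0.054 0.054 0.014] medz 0.0772
top [257.6 178.8] 167 mean [0.5469 0.0109 0.0745] mid [0.5468 0.0107 0.075 ] ext [0.05  0.052 0.014] medz 0.0744
top [213.8 192.9] 127 mean [0.4912 0.1718 0.074 ] mid [0.4897 0.1723 0.0737] ext [0.039 0.06  0.011] medz 0.0741
```

View pics/crop0.png

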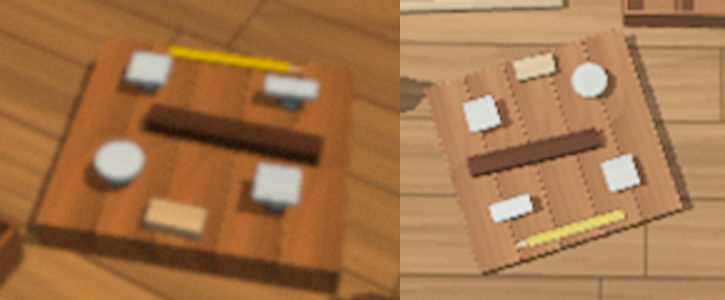

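The two views agree that the round head is at (0.688, 0.061), with its top at z ≈ 0.077. The distances to its neighbours, 169 and 149 mm, match the hole pitch. I'll shut the fingers and go over it high up, moving (+0.364, +0.709).

```bash
python3 -m creep '[[1,0.05,0.1,0,0],[1,0.13,0.26,0,0],[1,0.22,0.43,0,0],[1,0.3,0.6,0,0],[1,0.38,0.76,0,0],[1,0.45,0.9,0,0],[1,0.5,1,0,0],[1,0.5,1,0,0]]'
python3 -m creep '[[1,0.05,0.1,0,0],[1,0.13,0.26,0,0],[1,0.22,0.43,0,0],[1,0.3,0.6,0,0],[1,0.38,0.76,0,0],[1,0.45,0.9,0,0],[1,0.5,1,0,0],[1,0.5,1,0,0]]'
```

```text
time_s: 1.1
tcp_pos: [0.4761, -0.3447, 0.3036]
tcp_rot: [-3.053, -0.732, -0.001]
wrist_force: [-0.1, -0.3, -0.6]
gripper_width: -0.002
gripper_force: 0.0
time_s: 2.1
tcp_pos: [0.6255, -0.0459, 0.3036]
tcp_rot: [-3.055, -0.728, -0.001]
wrist_force: [-0.3, 0.3, 0.6]
gripper_width: -0.002
gripper_force: 0.0
```

```bash
python3 -m creep '[[1,0.07,0.12,0,0],[1,0.14,0.24,0,0],[1,0.21,0.355,0,0],[1,0.21,0.355,-0.1,0],[1,0.21,0.355,-0.23,0],[1,0.21,0.355,-0.32,0],[1,0.21,0.355,-0.37,0],[1,0.21,0.355,-0.37,0]]'
python3 - <<'E'
from h import *
im,P,z,K,T=cam("scene"); a=im[110:290,170:350]
im2,P2,*_=cam("top"); b=im2[110:230,170:300]
cv2.imwrite('pics/crop1.png',np.hstack([cv2.resize(a,(400,400),interpolation=cv2.INTER_CUBIC),cv2.resize(b,(400,400),interpolation=cv2.INTER_CUBIC)]))
for p in (P,P2):
    q=p.reshape(-1,3); q=q[(abs(q[:,0]-.688)<.05)&(abs(q[:,1]-.061)<.05)&(q[:,2]>.085)&(q[:,2]<.16)]
    t=q[q[:,2]<q[:,2].min()+.012]; print(len(q),q[:,2].min(),t.mean(0),np.ptp(t,0))
E
```

```text
time_s: 3.1
tcp_pos: [0.6868, 0.0562, 0.1919]
tcp_rot: [3.057, 0.719, -0.004]
wrist_force: [0.2, -0.1, -0.0]
gripper_width: -0.002
gripper_force: 0.0
102 0.12018576703123285 [0.69330348 0.05947621 0.12791812] [0.01180982 0.02104958 0.01160234]Traceback (most recent call last):
  File "<stdin>", line 7, in <module>
    return umr_minimum(a, axis, None, out, keepdims, initial, where)
ValueError: zero-size array to reduction operation minimum which has no identity
```

View pics/crop1.png

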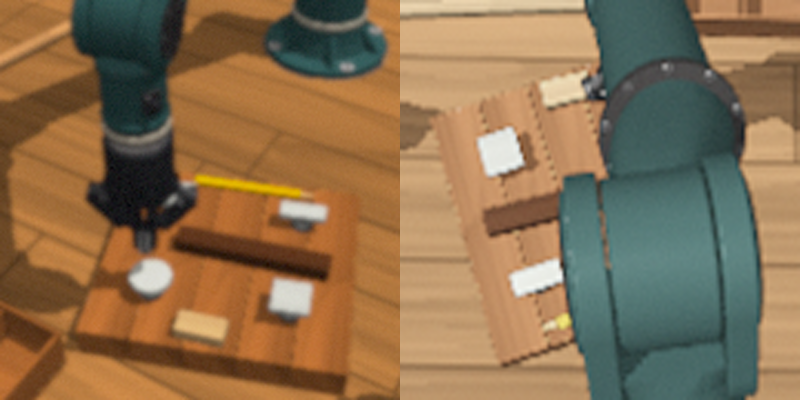

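The left view shows the shut tips directly above the round head, at crop (145,240) over (150,278), with the other dogs untouched. Tip z is 0.119, as expected. I'll approach to about 3 mm above and settle.

```bash
python3 -m creep '[[1,0,0.007,-0.04,0],[1,0,0.007,-0.09,0],[1,0,0.007,-0.12,0],[1,0,0.007,-0.13,0],[1,0,0.007,-0.13,0]]'
python3 -m creep '[[1,0,0,-0.007,0],[1,0,0,-0.014,0],[1,0,0,-0.021,0],[1,0,0,-0.021,0]]'
```

```text
time_s: 3.82
tcp_pos: [0.6873, 0.0601, 0.1536]
tcp_rot: [3.057, 0.722, -0.001]
wrist_force: [0.3, 0.1, 1.0]
gripper_width: 0.002
gripper_force: 0.0
time_s: 4.32
tcp_pos: [0.6876, 0.0602, 0.1482]
tcp_rot: [3.057, 0.722, 0.001]
wrist_force: [-0.6, 0.2, 4.0]
gripper_width: 0.003
gripper_force: 1.8
```

Contact at 4 N. I'll push slowly from here.

```bash
python3 -m creep '[[1,0,0,-0.006,0],[1,0,0,-0.012,0],[1,0,0,-0.018,0],[1,0,0,-0.024,0],[1,0,0,-0.03,0],[1,0,0,-0.03,0]]'
python3 -m creep '[[1,0,0,-0.005,0],[1,0,0,-0.01,0],[1,0,0,-0.015,0],[1,0,0,-0.015,0]]'
```

```text
time_s: 5.08
tcp_pos: [0.6875, 0.0602, 0.1385]
tcp_rot: [3.057, 0.722, 0.001]
wrist_force: [-0.2, -1.0, 3.8]
gripper_width: -0.0
gripper_force: 2.1
time_s: 5.58
tcp_pos: [0.6875, 0.0602, 0.134]
tcp_rot: [3.057, 0.722, 0.001]
wrist_force: [-0.3, -0.1, 4.1]
gripper_width: 0.004
gripper_force: 2.1
```

```bash
python3 -m creep '[[1,0,0,-0.003,0],[1,0,0,-0.006,0],[1,0,0,-0.006,0]]'
python3 -m creep '[[1,0,0,-0.003,0],[1,0,0,-0.005,0],[1,0,0,-0.005,0]]'
```

```text
time_s: 5.95
tcp_pos: [0.6875, 0.0602, 0.1323]
tcp_rot: [3.057, 0.722, 0.001]
wrist_force: [0.3, 0.4, 4.7]
gripper_width: -0.001
gripper_force: 2.3
time_s: 6.32
tcp_pos: [0.6875, 0.0602, 0.1309]
tcp_rot: [3.057, 0.722, 0.001]
wrist_force: [0.9, -0.4, 4.9]
gripper_width: -0.001
gripper_force: 2.6
```

```bash
python3 -m creep '[[1,0,0,-0.003,0],[1,0,0,-0.005,0],[1,0,0,-0.005,0]]'
python3 -m creep '[[1,0,0,-0.002,0],[1,0,0,-0.003,0],[1,0,0,-0.003,0]]'
```

```text
time_s: 6.7
tcp_pos: [0.6875, 0.0602, 0.1301]
tcp_rot: [3.057, 0.722, 0.001]
wrist_force: [-0.3, -1.3, 8.3]
gripper_width: 0.002
gripper_force: 4.5
time_s: 7.08
tcp_pos: [0.6876, 0.0602, 0.1296]
tcp_rot: [3.057, 0.722, 0.001]
wrist_force: [-1.3, -1.1, 10.8]
gripper_width: -0.003
gripper_force: 5.6
```

The force has risen above sliding level at roughly the collar's 5 N/mm, so the pin is on the stop. One more small step will confirm it, then I'll lift straight up.

```bash
python3 -m creep '[[1,0,0,-0.002,0],[1,0,0,-0.003,0],[1,0,0,-0.003,0]]'
python3 -m creep '[[1,0,0,0.005,0],[1,0,0,0.015,0],[1,0,0,0.05,0],[1,0,0,0.12,0],[1,0,0,0.25,0],[1,0,0,0.4,0],[1,0,0,0.55,0],[1,0,0,0.6,0]]'
python3 -m creep '[[1,-0.05,-0.15,0,0],[1,-0.12,-0.33,0,0],[1,-0.2,-0.5,0,0],[1,-0.27,-0.68,0,0],[1,-0.34,-0.86,0,0],[1,-0.4,-1,0,0],[1,-0.4,-1,0,0]]'
python3 - <<'E'
from h import *
C=[]
for n in("scene","top"):
    im,P,z,K,T=cam(n); hsv=cv2.cvtColor(im,cv2.COLOR_BGR2HSV); x,y,h=P[...,0],P[...,1],P[...,2]
    m=(z>0)&(x>.4)&(x<.8)&(y>-.05)&(y<.3)&(h>.05)&(h<.1)&(hsv[...,1]<60)&(hsv[...,2]>150)
    k,l,st,c=cv2.connectedComponentsWithStats(m.astype(np.uint8))
    for i in range(1,k):
        if st[i,4]>25: q=P[l==i]; print(n,c[i].round(),np.median(q,0).round(4))
    C.append(im)
cv2.imwrite('pics/crop2.png',np.hstack([cv2.resize(C[0][110:290,170:350],(400,400)),cv2.resize(C[1][110:230,170:300],(400,400))]))
E
```

```text
time_s: 7.45
tcp_pos: [0.6876, 0.0602, 0.1292]
tcp_rot: [3.057, 0.722, 0.001]
wrist_force: [-2.2, 0.5, 14.2]
gripper_width: -0.001
gripper_force: 6.7
time_s: 8.45
tcp_pos: [0.6886, 0.0603, 0.3121]
tcp_rot: [3.057, 0.722, 0.01]
wrist_force: [0.2, 0.2, 0.6]
gripper_width: -0.002
gripper_force: 0.0
time_s: 9.32
tcp_pos: [0.5639, -0.2452, 0.3069]
tcp_rot: [3.059, 0.708, -0.006]
wrist_force: [0.6, 1.0, 1.1]
gripper_width: 0.001
gripper_force: 0.0
scene [249. 197.] [0.5453 0.0139 0.0752]
scene [306. 204.] [0.4915 0.1739 0.0745]
scene [238. 238.] [0.6878 0.0626 0.06  ]
scene [300. 243.] [0.633  0.2228 0.0778]
top [246. 143.] [0.6872 0.0583 0.0597]
top [202. 155.] [0.6325 0.2209 0.0776]
top [258. 178.] [0.5475 0.0107 0.0744]
top [214. 193.] [0.49   0.1721 0.074 ]
```

View pics/crop2.png

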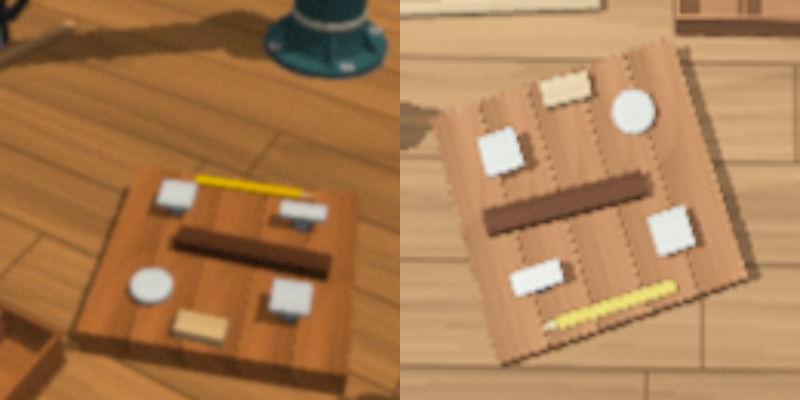

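The round head now sits at z 0.060, 14 mm above the measured board top, in both views. The other three dogs haven't moved, and everything on the board lies where it was. Over the last steps the force rose about 5.5 N/mm, which is the collar compressing against the stop.

```bash
python3 -c "
from plant import order
print(order.job_done())"
```

```text
the job is handed in; nothing more can be done
None
```

The round-headed dog is pushed fully down: its top measures 14 mm above the board in both views. The other three dogs still stand as they were, the hand is clear, and the job was handed in after about 9.5 s of the 32 s allowed.

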